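# Scoop dropped relays from under the instrument shelf onto the counting scale

## Robot

A 7-joint arm with a two-finger parallel gripper is mounted at the origin on the work surface. World frame = base frame: x ahead of the robot, y to its left, z up, the work surface at z = 0. Lengths are in m, angles in degrees, forces in N, time in s.
With the tool pointing down it reaches from about 0.425 to 0.8 m from the base axis. Payload 8.3 kg.
Tool frame: the origin (TCP) lies midway between the tips of the shut fingers; the grasp point (between the pads) lies 19 mm behind it (env.grip_point_offset is the distance from the TCP to the grasp point, in m); z points along the fingers, y is the line along which they close (so a half turn about z gives the same grasp; the last joint's range is limited). The gripper opens to 85 mm and grips with 20 to 120 N. Pads are 22 mm wide; open, the fingers measure 114 mm over their backs; the gripper's body (76 mm by 85 mm) begins 54 mm behind the grasp point. The pads swing forward as they close: fully open they stand 13 mm farther back than shut.
Start: joints at [-71.729, 21.967, 0.94, 78.501, -0.361, 79.538, -2.664], TCP at [0.233, 0.58, 0.231] pointing down, gripper open.
Joint ranges: [-169.22, 169.22], [-14.56, 117.87], [-87.37, 89.26], [10.42, 133.3], [-82.24, 262.24], [0.94, 117.77], [-172.7, 172.7]. Speed limits (degrees/s): [136.94, 136.94, 172.46, 172.46, 180, 180, 180].

## Interface

Orientations are given as a 3x3 rotation matrix whose columns are the frame's x, y, z axes.
In Python, from cell import readout, eyes, env gives the robot as it stands. The module is installed in compiled form; this text tells all that it offers.
- The arm moves only by the tool jog_arm, never from a script. Its argument "rows" is a list of rows, each an object with "offset": the shift along the tool's x, y, z each as a share of 0.25 m, from -1 to 1, a list of three; "delta_rot": the turn, a rotation vector about the tool's x, y, z each as a share of 180 degrees, from -1 to 1, a list of three. A call has 1 to 8 rows; each row is the pose to reach, as a shift and turn from the pose commanded when the call began, along the tool's axes at that moment, turning the shorter way round; what a row does not reach only later rows make up. A row lasts 1/12 s, in which the tool goes at most 41.7 mm and 7.16 degrees, less where a joint would pass 70% of its speed; a pose out of reach is approached as far as the arm can. A call with a number of a shift or a turn outside -1 to 1 is refused whole. A call with a gripper value outside its range is refused whole. "grip" is the opening, from 0 (shut) to 1 (fully open), set as the call begins (left out, the last holds). The fingers move at their own pace and stop on an object; "squeeze" is the grip in N (left out, the last holds). Time passes only in rows, so rows that repeat a pose let the fingers close. It gives the time, the measured TCP pose, the force, the opening and the grip force at its end, in the units of the state.
- readout.get_obs(): the state, without advancing time (a new reading comes with each control period).
- eyes.snapshot(name): name is "side" or "top"; returns (picture, depth): 480x640x3 uint8, blue, green, red; 480x640 float32, m along the optical axis (not along the pixel's ray), 0 where there is no reading.
- eyes.camera_params(name): a dict with "camera_matrix" (3x3 intrinsics, pixels), "position" and "attitude" of the camera in the world. Camera axes: x right, y up, looking along -z (the intrinsics and any distortion apply to the point x, -y, -z); pixel columns grow to the right and rows downward; lengths in m; the calibration is good to about 2 mm. A picture is of the moment at which its call begins. camera_params takes no time and is no camera call.
- env.finish_job(): hands the job in; it is judged then, once.
The state is a dict: "time": time; "q": joint angles; "qvel": joint speeds; "joint_torque": joint torques, N m; "ee_pos": TCP position; "ee_rot": TCP orientation; "contact_force": force on the tool from outside, world axes, zero at the start; "wrist_torque": the same for the moment, N m; "grip_width": opening from 0.0 (shut) to 1.0 (fully open); "grasp_force": force on a finger pad.
Only numpy, scipy, OpenCV 4.12 (cv2) and the standard library are available. Lean on these libraries where they do the work, as an engineer would, in place of code of your own. Each camera call takes 0.05 s, during which the arm holds its last target. There are 200 camera calls.

## Task

Two blue relays have slipped under the clear instrument shelf. Take the flat scoop by its orange grip, slide it under the shelf's lip so that both relays ride up onto the blade, draw them out, and set the scoop with both relays in it on the middle of the counting scale's steel pan, lowering it onto the pan before you let go. Do not touch the relays with the gripper, and leave the other loose things on the bench where they are.

Things in the scene. Friction and masses are not known exactly. Their poses are not given: they have to be found in the camera images.
- scoop_grip (a point): Centre of the scoop's orange upright grip, 55 mm above the scoop's underside. The grip is 36 mm long (scoop x), 16 mm thick (scoop y), from 22 to 80 mm above the underside; a black foot block 22 mm thick is below it. Axes: x runs forward to the blade's front edge, z up. The scoop, about 0.16 kg, lies loose and flat on the bench.
- scoop_mid (a point): Middle of the underside of the bare aluminium scoop, 180 mm long (x), 96 mm wide (y). Blade 2 mm thick, front 16 mm bevelled to a thin edge. Side walls 14 mm high, 2.5 mm thick, end 30 mm short of the front edge. A cross wall 14 mm high lies 35 mm behind this point, the grip's axis 60 mm behind, the front edge 90 mm ahead. Axes as scoop_grip.
- scoop_tip (a point): Middle of the blade's front edge, at the underside; 150 mm ahead of the grip's axis. Axes as scoop_grip.
- scoop: The scoop itself (see scoop_mid); its origin and axes are those of scoop_mid.
- shelf_lip (a point): Point on the bench straight below the middle of the front lip of the fixed clear shelf. x points level in under the shelf, y along the lip, z up. Shelf 300 mm wide (y), 130 mm deep (x); the lip's lower edge is 42 mm, the top 63 mm above the bench. Side panels 6 mm thick close its ends. On top, from 30 mm behind the lip, a fixed yellow meter and a green board lie at the two ends, up to 98 mm above the bench.
- shelf_stop (a point): Point on the bench at the near face of a fixed aluminium stop strip, 6 mm thick, that runs along y under the whole shelf, 85 mm behind the lip. It spans 5 to 17 mm above the bench, so the flat front of the blade can pass 20 mm beneath it (open space behind), while relays pushed against it slide up onto the blade. Axes as shelf_lip.
- relay_a_mid (a point): Centre of one blue relay with a small white mark on top, a smooth, rather slippery block 22 x 18 x 16 mm (its x, y, z), 20 g, lying loose on the bench under the clear shelf, 8 mm above the bench, seen through the shelf; 25 to 65 mm behind the lip.
- relay_b_mid (a point): Centre of the other blue relay, alike, lying about 30 mm beside the first along the lip, so that both fit between the scoop's side walls in one stroke. Relays slide easily on the blade: move it level and slowly; dragging it hard along the bench can shake them off, so draw it out raised a millimetre or so (2 mm thick blade, 5 mm gap under the stop).
- relay_a: The first relay; origin at the centre of its underside.
- relay_b: The second relay; origin at the centre of its underside.
- scale_pan (a point): Centre of the top of the counting scale's square steel pan, 180 x 180 mm, 35 mm above the bench; x and y along the pan's sides, z up. The scale is a fixed low white box 190 mm wide whose display edge reaches 140 mm from this point towards its -x, below the pan's level. The scoop may lie on the pan at any yaw.
- scale: The counting scale; its origin is on the bench, 35 mm below scale_pan.
- flux: Bystander: small amber bottle with a red cap, 42 mm across, 85 mm high; origin under its centre.
- spool: Bystander: spool of solder with blue flanges, 56 mm across, 38 mm high, standing flat; origin under its centre.
- tin: Bystander: round brass tip-cleaning tin, 68 mm across, 35 mm high; origin under its centre.
- driver: Bystander: screwdriver with a red handle, 170 mm long, lying along its x; origin at its middle on the bench.
Not all that is in view belongs to the job. There is more than one size of the scoop; the job needs the smaller.

How it is judged (in metres and radians):
On the way, in this order (a step that is already met when the one before it is completed fails the run):
1. both relays are on the scoop's blade while its front edge is still well under the shelf (x of relay_a_mid in the frame of scoop_mid between -0.034 and 0.088 m and y of relay_a_mid in the frame of scoop_mid between -0.047 and 0.047 m and z of relay_a_mid in the frame of scoop_mid between 0.004 and 0.03 m and x of relay_b_mid in the frame of scoop_mid between -0.034 and 0.088 m and y of relay_b_mid in the frame of scoop_mid between -0.047 and 0.047 m and z of relay_b_mid in the frame of scoop_mid between 0.004 and 0.03 m and x of scoop_tip in the frame of shelf_lip above 0.03 m), for 0.1 s.
2. the scoop, with both relays in it, has been drawn out from under the lip (x of relay_a_mid in the frame of scoop_mid between -0.034 and 0.088 m and y of relay_a_mid in the frame of scoop_mid between -0.047 and 0.047 m and z of relay_a_mid in the frame of scoop_mid between 0.004 and 0.03 m and x of relay_b_mid in the frame of scoop_mid between -0.034 and 0.088 m and y of relay_b_mid in the frame of scoop_mid between -0.047 and 0.047 m and z of relay_b_mid in the frame of scoop_mid between 0.004 and 0.03 m and x of scoop_tip in the frame of shelf_lip below 0 m), for 0.1 s.
At the end, for the whole second after the job is handed in: The scoop lies flat (tilted less than 0.08 rad) and at rest on the scale's pan, its middle within 45 mm of the pan's centre, released, with both relays at rest on its blade between the side walls (x of relay_a_mid in the frame of scoop_mid between -0.034 and 0.088 m and y of relay_a_mid in the frame of scoop_mid between -0.047 and 0.047 m and z of relay_a_mid in the frame of scoop_mid between 0.004 and 0.03 m and x of relay_b_mid in the frame of scoop_mid between -0.034 and 0.088 m and y of relay_b_mid in the frame of scoop_mid between -0.047 and 0.047 m and z of relay_b_mid in the frame of scoop_mid between 0.004 and 0.03 m and horizontal distance between scoop_mid and scale_pan below 0.045 m and z of scoop_mid in the frame of scale_pan between -0.004 and 0.006 m and angle between scoop_mid's own z axis and vertical below 0.08 rad and contact force between scoop and scale above 0.5 N and linear speed of scoop below 0.02 m/s and linear speed of each of relay_a, relay_b below 0.03 m/s); the robot touches nothing.
It fails at once if the gripper or arm touches a relay (contact force between any of the fingers, the arm and relay_a above 0.3 N or contact force between any of the fingers, the arm and relay_b above 0.3 N).
It fails at once if the scoop is let go more than 12 mm above the pan (z of scoop_mid in the frame of scale_pan above 0.012 m and contact force between each of the fingers, the arm and scoop below 0.01 N).
It fails at once if another loose thing is moved more than 30 mm (distance of any of flux, spool, tin, driver from where it was at the start of the episode above 0.03 m).
It also fails if it takes over 62 s, if anything falls off the work surface, if the arm or the gripper's body presses on something with over 40 N, if the wrist force passes 120 N, or if a joint passes its speed limit or range.

## Working session

There is one attempt and no reset: what is moved stays moved. The work goes in short steps, Python scripts to look and compute and a tool call to move; the robot and the scene stay as the last step left them, time stands still between calls to the robot, and variables do not carry over. Pictures are saved under pics/ and viewed, at most 10 in all, crops included, and the job is handed in when it is done.

Besides the shell and the picture viewer there is one more tool, called after ">>>" as name([rows], argument=value, ...), one row to a line, values as JSON. jog_arm: Moves the arm, as the interface text tells. Its arguments: {"type":"object","properties":{"rows":{"type":"array"},"grip":{"type":"number"},"squeeze":{"type":"number"}},"required":["rows"]}

```bash
mkdir -p pics
cat > h.py <<'E'
import numpy as np, cv2
from cell import readout, eyes, env
def snap(n):
    p,d=eyes.snapshot(n); np.savez(f'{n}.npz',p=p,d=d); return p,d
def load(n):
    z=np.load(f'{n}.npz'); return z['p'],z['d']
def cam(n):
    c=eyes.camera_params(n); return np.array(c['camera_matrix']),np.array(c['position']),np.array(c['attitude'])
def ray(n,u,v):
    K,t,R=cam(n); x=np.linalg.inv(K)@[u,v,1]; return t,R@np.array([x[0],-x[1],-1.])
def atz(n,u,v,z):
    t,r=ray(n,u,v); return t+r*(z-t[2])/r[2]
def atd(n,d,u,v):
    t,r=ray(n,u,v); return t+r*d[int(v),int(u)]
E
python3 - <<'E'
from h import *
for n in('top','side'):
    p,d=snap(n); cv2.imwrite(f'pics/{n}0.png',p); c=eyes.camera_params(n); print(c)
o=readout.get_obs(); print(o['time'],o['ee_pos'],o['ee_rot'],o['grip_width'],env.grip_point_offset)
E
```

```text
{'camera_matrix': array([[488.12257781,   0.        , 311.58960527],
       [  0.        , 488.12257781, 236.14746291],
       [  0.        ,   0.        ,   1.        ]]), 'position': array([0.30390929, 0.00865544, 1.4611944 ]), 'attitude': array([[-2.08461058e-02,  9.92987435e-01, -1.16367496e-01],
       [-9.99782244e-01, -2.08151807e-02,  1.48111384e-03],
       [-9.51483025e-04,  1.16373032e-01,  9.93205121e-01]])}
{'camera_matrix': array([[507.1804237 ,   0.        , 331.69443306],
       [  0.        , 507.1804237 , 238.08320642],
       [  0.        ,   0.        ,   1.        ]]), 'position': array([ 0.44583013, -1.13601822,  1.11679667]), 'attitude': array([[ 0.99944529,  0.00883521, -0.03210993],
       [-0.02943652,  0.68529418, -0.7276712 ],
       [ 0.01557562,  0.72821276,  0.68517412]])}
0.1 [0.23269226 0.57959421 0.23038854] [[-9.28000501e-01  3.72578468e-01 -5.95867423e-04]
 [ 3.72578941e-01  9.27999089e-01 -1.61945199e-03]
 [-5.04085155e-05 -1.72485991e-03 -9.99998511e-01]] 0.9997059511776392 0.0187
```

View pics/top0.png

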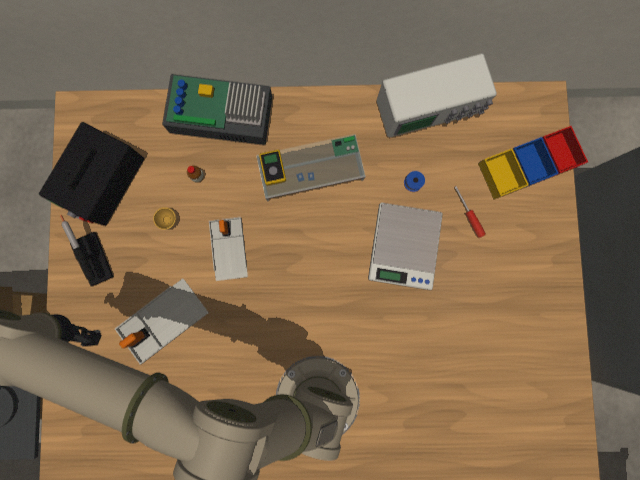

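View pics/side0.png

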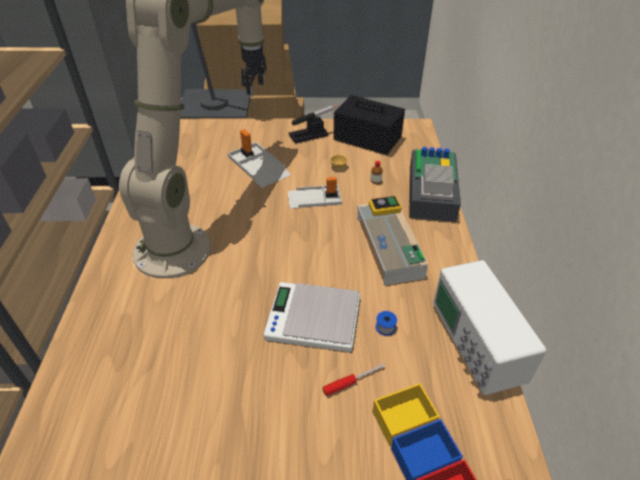

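Two scoops: one at top pixels (228,248), grip (225,228); another at (162,320), grip (134,340). The first looks smaller, so I'll confirm it in a crop and measure.

Run:
```python
from h import *
p,d=load('top')
a=cv2.resize(p[205:370,105:255],None,fx=4,fy=3.6,interpolation=cv2.INTER_CUBIC)
b=cv2.resize(p[130:205,250:375],None,fx=6,fy=6,interpolation=cv2.INTER_CUBIC)
a=cv2.resize(p[205:290,195:260],None,fx=6,fy=6,interpolation=cv2.INTER_CUBIC)
im=np.zeros((600,800,3),np.uint8)
b=cv2.resize(p[130:205,250:375],None,fx=6,fy=6,interpolation=cv2.INTER_CUBIC)[:, :]
cv2.imwrite('pics/scoop.png',a); cv2.imwrite('pics/shelf.png',b)
for nm,q in dict(small=[(210,220),(241,217),(247,276),(215,280)],big=[(115,328),(140,362),(207,310),(185,281)]).items():
    P=[atz('top',u,v,.003)for u,v in q]; print(nm,np.round(P,3).tolist(),[round(float(np.linalg.norm(P[i]-P[i-1])),3)for i in range(4)])
```

```text
small [[0.53, 0.312, 0.003], [0.537, 0.219, 0.003], [0.359, 0.201, 0.003], [0.349, 0.297, 0.003]] [0.182, 0.094, 0.179, 0.096]
big [[0.215, 0.591, 0.003], [0.115, 0.515, 0.003], [0.261, 0.32, 0.003], [0.348, 0.386, 0.003]] [0.245, 0.125, 0.244, 0.109]
```

View pics/scoop.png

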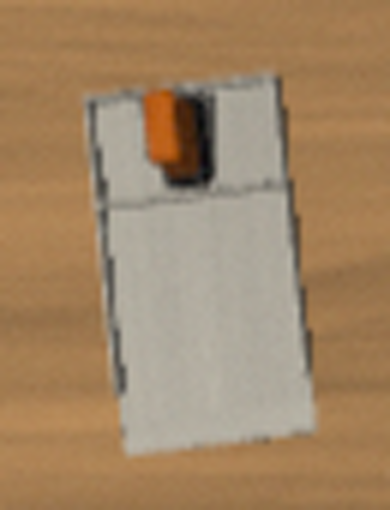

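View pics/shelf.png

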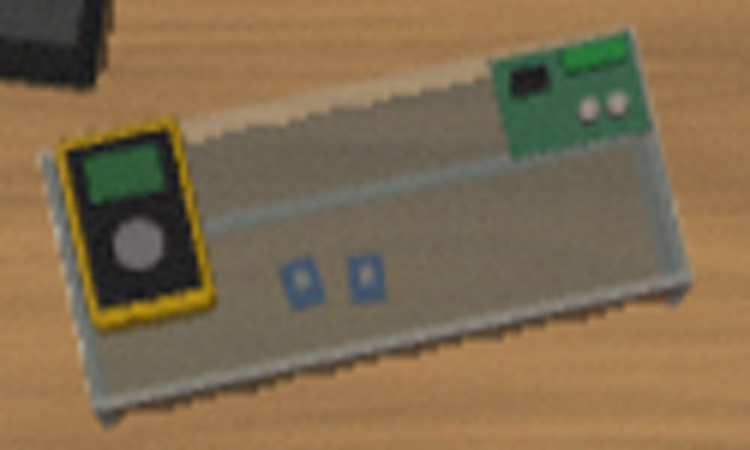

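Crops: the scoop at top (228,248) measures 180 x 95 mm, so it is the small one (the other is about 245 mm long). Relays at about (300,177) and (311,176), each with a light mark; lip from (267,198) to (365,177).

Run:
```python
from h import *
p,d=load('top')
s=lambda u,v:(195+u/6,205+v/6); h=lambda u,v:(250+u/6,130+v/6)
f=lambda a:np.round(a,4).tolist()
bl=atz('top',*s(88,98),.014);br=atz('top',*s(275,75),.014);fr=atz('top',*s(315,432),.001);fl=atz('top',*s(127,453),.001)
ax=(fl+fr-bl-br); print('scoop mid',f((bl+br+fl+fr)/4),'yaw',np.degrees(np.arctan2(ax[1],ax[0])))
print('grip top',f(atz('top',*s(160,95),.08)),f(atz('top',*s(163,160),.08)), f(atz('top',*s(162,128),.08)))
L=atz('top',*h(105,408),.063);R=atz('top',*h(688,284),.063); v=R-L; print('lip',f(L),f(R),f((L+R)/2),np.linalg.norm(v),'yaw in',np.degrees(np.arctan2(v[1],v[0]))+90)
a=np.arctan2(v[1],v[0])+np.pi/2; c=(L+R)/2
for q in((302,283),(366,278)):
    P=atz('top',*h(*q),.016); e=P-c; print('relay',f(P),'shelf xy',f([e[0]*np.cos(a)+e[1]*np.sin(a),-e[0]*np.sin(a)+e[1]*np.cos(a)]))
# pan by depth
K,t,Rm=cam('top'); V,U=np.mgrid[190:310,350:460]; ry=np.stack([(U-K[0,2])/K[0,0],-(V-K[1,2])/K[1,1],-np.ones(U.shape)],-1)@Rm.T; W=t+ry*d[V,U][...,None]
m=(abs(W[...,2]-.035)<.005); pts=W[m][:,:2].astype(np.float32); hist=np.histogram(W[...,2],bins=np.arange(-.01,.06,.005)); print(hist)
print('pan',cv2.minAreaRect(pts),f(pts.mean(0)))
cv2.imwrite('pics/pan.png',cv2.resize(p[190:300,355:455],None,fx=5,fy=5,interpolation=cv2.INTER_CUBIC))
for n,(u,v) in dict(flux=(195,173),tin=(165,218),spool=(414,181)).items(): print(n,f(atz('top',u,v,.04)))
```

```text
scoop mid [0.4407, 0.2555, 0.0075] yaw -174.43116994162668
grip top [0.5152, 0.2628, 0.08] [0.4839, 0.2614, 0.08] [0.4993, 0.2618, 0.08]
lip [0.5822, 0.1326, 0.063] [0.6376, -0.1523, 0.063] [0.6099, -0.0099, 0.063] 0.2901586091439971 yaw in 11.0167356366332
relay [0.6535, 0.0368, 0.016] shelf xy [0.0517, 0.0375]
relay [0.6554, 0.0045, 0.016] shelf xy [0.0474, 0.0054]
(array([ 390, 3419, 3690,  537,   42,   49,  308,  844, 1859, 1804,  198,
          3,    0]), array([-0.01 , -0.005,  0.   ,  0.005,  0.01 ,  0.015,  0.02 ,  0.025,
        0.03 ,  0.035,  0.04 ,  0.045,  0.05 ,  0.055]))
pan ((0.436256468296051, -0.269600510597229), (0.18606211245059967, 0.22842107713222504), 79.51371002197266) [0.4505999982357025, -0.27140000462532043]
flux [0.6669, 0.3496, 0.04]
tin [0.5333, 0.437, 0.04]
spool [0.6289, -0.301, 0.04]
```

View pics/pan.png

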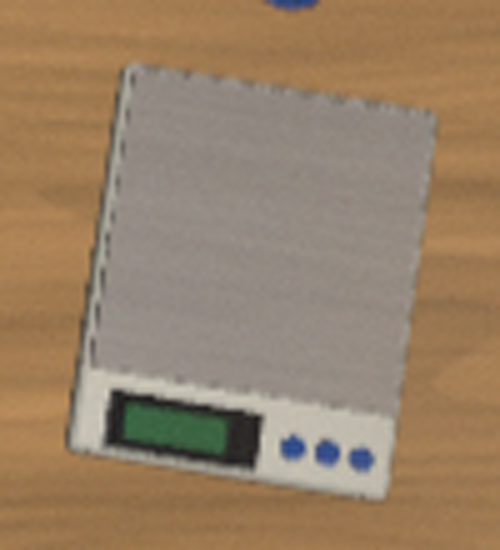

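```bash
cat >> h.py <<'E'
from scipy.spatial.transform import Rotation as Ro
def go(pos,yaw,cur=None):
    """offset/delta_rot shares to TCP pos with tool x at yaw, pointing down; cur=(pos,R) overrides the measured pose"""
    if cur is None: o=readout.get_obs(); cur=(np.array(o['ee_pos']),np.array(o['ee_rot']))
    c,s=np.cos(np.radians(yaw)),np.sin(np.radians(yaw)); Rt=np.array([[c,s,0],[s,-c,0],[0,0,-1]])
    rv=Ro.from_matrix(cur[1].T@Rt).as_rotvec(degrees=True)
    off=cur[1].T@(np.array(pos)-cur[0])
    print('off',np.round(off/.25,3).tolist(),'rot',np.round(rv/180,4).tolist(),'rows',round(float(max(np.linalg.norm(off)/.0417,np.linalg.norm(rv)/7.16)),1))
    return np.array(pos),Rt
E
python3 - <<'E'
from h import *
print('pan',atz('top',355+263/5,190+240/5,.035))
c=go([.500,.2615,.125],-174.4); go([.500,.2615,.038],-174.4,c)
E
```

```text
pan [ 0.45960943 -0.27555839  0.035     ]
off [-1.466, -0.782, 0.423] rot [-0.0005, -0.0001, -0.1526] rows 10.3
off [0.0, 0.0, 0.348] rot [0.0, 0.0, 0.0] rows 2.1
```

>>> jog_arm([
  {"offset":[-0.733,-0.391,0.2],"delta_rot":[0,0,0]},
  {"offset":[-0.733,-0.391,0.2],"delta_rot":[0,0,0]},
  {"offset":[-0.733,-0.391,0.2],"delta_rot":[0,0,0]},
  {"offset":[-0.733,-0.391,0.2],"delta_rot":[0,0,0]},
  {"offset":[-0.733,-0.391,0.2],"delta_rot":[0,0,0]},
  {"offset":[-0.733,-0.391,0.2],"delta_rot":[0,0,0]},
], grip=1)

```text
time: 0.6
ee_pos: [0.3723, 0.4127, 0.1793]
ee_rot: [[-0.924, 0.383, 0.001], [0.383, 0.924, -0.006], [-0.003, -0.005, -1.0]]
contact_force: [1.2, -1.4, -0.1]
grip_width: 0.999
grasp_force: 0.0
```

>>> jog_arm([
  {"offset":[-0.733,-0.391,0.22],"delta_rot":[0,0,-0.1526]},
  {"offset":[-0.733,-0.391,0.22],"delta_rot":[0,0,-0.1526]},
  {"offset":[-0.733,-0.391,0.22],"delta_rot":[0,0,-0.1526]},
  {"offset":[-0.733,-0.391,0.22],"delta_rot":[0,0,-0.1526]},
  {"offset":[-0.733,-0.391,0.22],"delta_rot":[0,0,-0.1526]},
  {"offset":[-0.733,-0.391,0.22],"delta_rot":[0,0,-0.1526]},
  {"offset":[-0.733,-0.391,0.22],"delta_rot":[0,0,-0.1526]},
])

```text
time: 1.18
ee_pos: [0.5029, 0.2553, 0.1245]
ee_rot: [[-0.996, -0.089, -0.001], [-0.089, 0.996, -0.004], [0.001, -0.004, -1.0]]
contact_force: [0.2, -1.4, -0.2]
grip_width: 0.999
grasp_force: 0.0
```

Run:
```python
from h import *
o=readout.get_obs();print(o['time'],o['ee_pos'],o['q'])
go([.500,.2615,.038],-174.4)
p,d=snap('side'); cv2.imwrite('pics/s1.png',cv2.resize(p[100:260,230:390],None,fx=3.7,fy=3.7,interpolation=cv2.INTER_CUBIC))
```

```text
1.1833 [0.50290252 0.25528642 0.12450099] [-37.82802189  18.94617864   9.31663528  96.96334376  -3.13084932
  64.52348734  67.42709025]
off [0.009, 0.027, 0.346] rot [-0.0013, -0.0004, -0.0029] rows 2.1
```

View pics/s1.png

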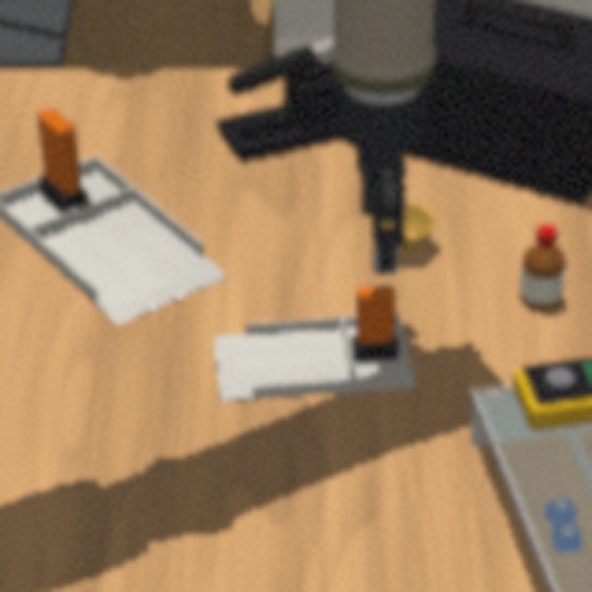

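Side view: the gripper is above the small scoop's grip (crop (377,315)), which matches the top measurement. Descending and gripping.

>>> jog_arm([
  {"offset":[0.009,0.026,0.1],"delta_rot":[0,0,0]},
  {"offset":[0.009,0.026,0.2],"delta_rot":[0,0,0]},
  {"offset":[0.009,0.026,0.28],"delta_rot":[0,0,0]},
  {"offset":[0.009,0.026,0.34],"delta_rot":[0,0,0]},
  {"offset":[0.009,0.026,0.346],"delta_rot":[0,0,0]},
  {"offset":[0.009,0.026,0.346],"delta_rot":[0,0,0]},
])

```text
time: 1.73
ee_pos: [0.4958, 0.2692, 0.0391]
ee_rot: [[-0.995, -0.099, -0.002], [-0.099, 0.995, -0.001], [0.002, -0.001, -1.0]]
contact_force: [-0.4, -0.0, 0.4]
grip_width: 0.999
grasp_force: 0.0
```

>>> jog_arm([
  {"offset":[0,0,0],"delta_rot":[0,0,0]},
  {"offset":[0,0,0],"delta_rot":[0,0,0]},
  {"offset":[0,0,0],"delta_rot":[0,0,0]},
  {"offset":[0,0,0],"delta_rot":[0,0,0]},
  {"offset":[0,0,0],"delta_rot":[0,0,0]},
  {"offset":[0,0,0],"delta_rot":[0,0,0]},
  {"offset":[0,0,0],"delta_rot":[0,0,0]},
  {"offset":[0,0,0],"delta_rot":[0,0,0]},
], grip=0, squeeze=90)

```text
time: 2.4
ee_pos: [0.4978, 0.2683, 0.0405]
ee_rot: [[-0.995, -0.097, 0.001], [-0.097, 0.995, 0.0], [-0.001, 0.0, -1.0]]
contact_force: [-0.1, -0.2, 5.9]
grip_width: 0.175
grasp_force: 88.2
```

>>> jog_arm([
  {"offset":[0,0,-0.06],"delta_rot":[0,0,0]},
  {"offset":[0,0,-0.12],"delta_rot":[0,0,0]},
  {"offset":[0,0,-0.18],"delta_rot":[0,0,0]},
  {"offset":[0,0,-0.24],"delta_rot":[0,0,0]},
  {"offset":[0,0,-0.3],"delta_rot":[0,0,0]},
  {"offset":[0,0,-0.38],"delta_rot":[0,0,0]},
  {"offset":[0,0,-0.46],"delta_rot":[0,0,0]},
  {"offset":[0,0,-0.46],"delta_rot":[0,0,0]},
])

```text
time: 3.07
ee_pos: [0.4989, 0.2693, 0.1586]
ee_rot: [[-0.995, -0.097, 0.005], [-0.097, 0.995, 0.003], [-0.005, 0.003, -1.0]]
contact_force: [1.2, 0.4, -0.9]
grip_width: 0.176
grasp_force: 87.6
```

>>> jog_arm([
  {"offset":[0,0,0],"delta_rot":[0,0,0.038]},
  {"offset":[0,0,0],"delta_rot":[0,0,0.076]},
  {"offset":[0,0,0],"delta_rot":[0,0,0.114]},
  {"offset":[0,0,0],"delta_rot":[0,0,0.152]},
  {"offset":[0,0,0],"delta_rot":[0,0,0.19]},
  {"offset":[0,0,0],"delta_rot":[0,0,0.228]},
  {"offset":[0,0,0],"delta_rot":[0,0,0.266]},
  {"offset":[0,0,0],"delta_rot":[0,0,0.3]},
])

```text
time: 3.73
ee_pos: [0.4966, 0.2681, 0.1534]
ee_rot: [[-0.659, 0.752, -0.002], [0.752, 0.659, -0.001], [0.0, -0.002, -1.0]]
contact_force: [-0.4, 0.4, -2.5]
grip_width: 0.174
grasp_force: 87.6
```

>>> jog_arm([
  {"offset":[0,0,0],"delta_rot":[0,0,0.038]},
  {"offset":[0,0,0],"delta_rot":[0,0,0.076]},
  {"offset":[0,0,0],"delta_rot":[0,0,0.114]},
  {"offset":[0,0,0],"delta_rot":[0,0,0.152]},
  {"offset":[0,0,0],"delta_rot":[0,0,0.19]},
  {"offset":[0,0,0],"delta_rot":[0,0,0.228]},
  {"offset":[0,0,0],"delta_rot":[0,0,0.266]},
  {"offset":[0,0,0],"delta_rot":[0,0,0.3]},
])

```text
time: 4.4
ee_pos: [0.4966, 0.268, 0.1534]
ee_rot: [[0.221, 0.975, -0.002], [0.975, -0.221, -0.001], [-0.001, -0.001, -1.0]]
contact_force: [-0.5, 0.5, -1.2]
grip_width: 0.179
grasp_force: 87.6
```

Run:
```python
from h import *
o=readout.get_obs();print(o['time'],o['ee_pos'],o['q'],o['contact_force'],o['grip_width'])
c=go([.439,-.0212,.16],11); go([.439,-.0212,.05],11,c)
```

```text
4.4 [0.49656019 0.26803845 0.1534208 ] [-51.93360886  18.32605999  25.18615503  95.59885207  -8.28228925
  68.03679013 -37.49742453] [-0.54511315  0.50433453 -1.16072266] 0.1786032894983288
off [-1.179, 0.031, -0.025] rot [-0.0001, 0.0006, 0.368] rows 9.3
off [0.0, 0.0, 0.44] rot [0.0, 0.0, 0.0] rows 2.6
```

>>> jog_arm([
  {"offset":[-0.1,0,-0.01],"delta_rot":[0,0,0.03]},
  {"offset":[-0.2,0,-0.02],"delta_rot":[0,0,0.06]},
  {"offset":[-0.3,0.01,-0.02],"delta_rot":[0,0,0.09]},
  {"offset":[-0.4,0.01,-0.02],"delta_rot":[0,0,0.12]},
  {"offset":[-0.5,0.01,-0.02],"delta_rot":[0,0,0.15]},
  {"offset":[-0.6,0.02,-0.02],"delta_rot":[0,0,0.18]},
  {"offset":[-0.7,0.02,-0.02],"delta_rot":[0,0,0.21]},
  {"offset":[-0.8,0.02,-0.02],"delta_rot":[0,0,0.24]},
])

```text
time: 5.07
ee_pos: [0.4582, 0.0707, 0.1588]
ee_rot: [[0.828, 0.561, -0.001], [0.561, -0.828, -0.0], [-0.001, -0.0, -1.0]]
contact_force: [0.6, -0.1, -1.6]
grip_width: 0.174
grasp_force: 87.8
```

>>> jog_arm([
  {"offset":[0,0,0],"delta_rot":[0,0,0.03]},
  {"offset":[0,0,0],"delta_rot":[0,0,0.06]},
  {"offset":[0,0,0],"delta_rot":[0,0,0.09]},
  {"offset":[0,0,0],"delta_rot":[0,0,0.12]},
  {"offset":[0,0,0],"delta_rot":[0,0,0.12]},
  {"offset":[0,0,0],"delta_rot":[0,0,0.12]},
])

```text
time: 5.57
ee_pos: [0.4587, 0.0718, 0.1591]
ee_rot: [[0.975, 0.224, -0.001], [0.224, -0.975, -0.0], [-0.001, 0.0, -1.0]]
contact_force: [-0.3, 0.7, -1.3]
grip_width: 0.18
grasp_force: 87.7
```

Run:
```python
from h import *
o=readout.get_obs();print(o['time'],o['ee_pos'],o['q'],o['contact_force'],o['grip_width'])
c=go([.439,-.0212,.1],11); go([.439,-.0212,.05],11,c)
```

```text
5.5667 [0.45865414 0.07184822 0.15908683] [-48.62193863   5.15600039  38.19096983 110.01944209  -3.46996147
  66.02800911 -86.16309522] [-0.27708888  0.66493005 -1.33603949] 0.17969229134027045
off [-0.16, 0.345, 0.237] rot [0.0001, 0.0004, 0.0109] rows 2.7
off [0.0, 0.0, 0.2] rot [0.0, 0.0, 0.0] rows 1.2
```

>>> jog_arm([
  {"offset":[-0.04,0.08,0.05],"delta_rot":[0,0,0.003]},
  {"offset":[-0.08,0.16,0.1],"delta_rot":[0,0,0.006]},
  {"offset":[-0.12,0.25,0.17],"delta_rot":[0,0,0.011]},
  {"offset":[-0.16,0.32,0.24],"delta_rot":[0,0,0.011]},
  {"offset":[-0.16,0.345,0.29],"delta_rot":[0,0,0.011]},
  {"offset":[-0.16,0.345,0.32],"delta_rot":[0,0,0.011]},
  {"offset":[-0.16,0.345,0.32],"delta_rot":[0,0,0.011]},
])

```text
time: 6.15
ee_pos: [0.4381, -0.0211, 0.0783]
ee_rot: [[0.982, 0.189, -0.003], [0.189, -0.982, -0.001], [-0.003, 0.0, -1.0]]
contact_force: [-0.2, 0.5, -0.6]
grip_width: 0.175
grasp_force: 87.6
```

Run:
```python
from h import *
o=readout.get_obs();print(o['time'],o['ee_pos'],o['ee_rot'],o['contact_force'])
p,d=snap('top'); q,_=snap('side')
a=cv2.resize(p[120:270,250:400],None,fx=4,fy=4,interpolation=cv2.INTER_CUBIC)
cv2.imwrite('pics/t2.png',a)
cv2.imwrite('pics/s2.png',cv2.resize(q[160:300,270:430],None,fx=5,fy=4.2,interpolation=cv2.INTER_CUBIC))
```

```text
6.15 [ 0.43811512 -0.02105987  0.07833355] [[ 9.81961433e-01  1.89061086e-01 -2.76569779e-03]
 [ 1.89059722e-01 -9.81965305e-01 -7.48934056e-04]
 [-2.85741356e-03  2.12542303e-04 -9.99995895e-01]] [-0.15077441  0.47254551 -0.60148222]
```

View pics/t2.png

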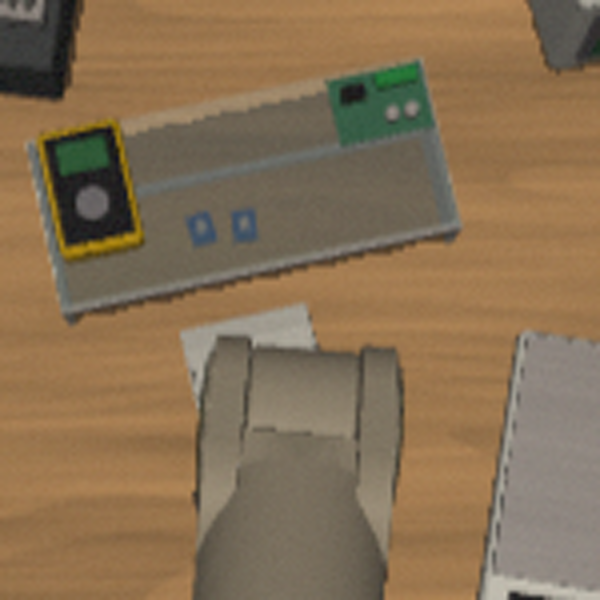

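View pics/s2.png

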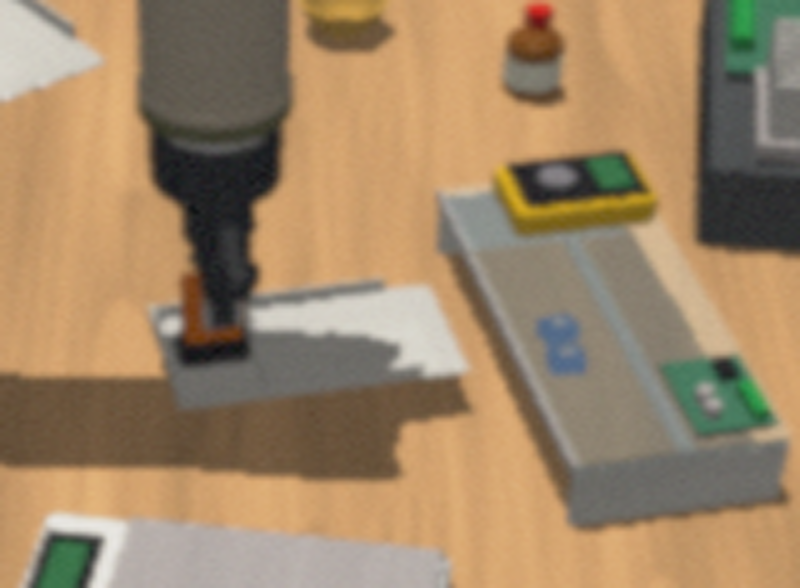

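Top: blade front edge from (182,330) to (306,304) in the crop, in front of the lip and roughly parallel to it. Side: the scoop hangs level; front corners at (433,288) and (468,372). The pads sit a little forward on the grip.

Run:
```python
from h import *
f=lambda a:np.round(a,4).tolist()
t=lambda u,v:(250+u/4,120+v/4); s=lambda u,v:(270+u/5,160+v/4.2)
def tri(a,b):
    (p,r),(q,w)=ray('top',*a),ray('side',*b); k=np.linalg.lstsq(np.c_[r,-w],q-p,rcond=None)[0]; A=p+k[0]*r;B=q+k[1]*w
    return (A+B)/2,np.linalg.norm(A-B)
A,ea=tri(t(182,330),s(433,288));B,eb=tri(t(306,304),s(468,372)); print(f(A),ea,f(B),eb,np.linalg.norm(A-B))
m=(A+B)/2; v=B-A; print('tip',f(m),'yaw',np.degrees(np.arctan2(v[1],v[0]))+90)
for q in((182,330),(306,304)): print(f(atz('top',*t(*q),.04)))
for q in((150,308),(180,408),(433,288),(468,372)): print('side z.04',f(atz('side',*s(*q),.04)))
L=atz('top',*t(68,312),.063);R=atz('top',*t(460,230),.063);v=R-L;print('lip',f(L),f(R),np.degrees(np.arctan2(v[1],v[0]))+90)
Ls=atz('side',*s(440,193),.063);Rs=atz('side',*s(570,465),.063);v=Rs-Ls;print('lip side',f(Ls),f(Rs),np.linalg.norm(v),np.degrees(np.arctan2(v[1],v[0]))+90)
for q in((202,228),(245,225)): print('relay',f(atz('top',*t(*q),.016)))
for q in((559,325),(566,360)): print('relay side',f(atz('side',*s(*q),.016)))
```

```text
[0.5743, 0.0522, 0.0378] 0.004724180629800571 [0.5905, -0.04, 0.0396] 0.002638808760126104 0.0936717645972581
tip [0.5824, 0.0061, 0.0387] yaw 9.975149273300872
[0.5715, 0.052, 0.04]
[0.5891, -0.0401, 0.04]
side z.04 [0.3979, 0.0305, 0.04]
side z.04 [0.4174, -0.0742, 0.04]
side z.04 [0.5764, 0.0505, 0.04]
side z.04 [0.5918, -0.0401, 0.04]
lip [0.5822, 0.134, 0.063] [0.6371, -0.1532, 0.063] 10.820837568948207
lip side [0.5854, 0.1346, 0.063] [0.64, -0.1542, 0.063] 0.29392235982681186 10.72164159414396
relay [0.654, 0.0363, 0.016]
relay [0.6556, 0.0037, 0.016]
relay side [0.6569, 0.0343, 0.016]
relay side [0.6574, -0.0038, 0.016]
```

>>> jog_arm([
  {"offset":[0,0,0.04],"delta_rot":[0,0,0]},
  {"offset":[0,0,0.08],"delta_rot":[0,0,0]},
  {"offset":[0,0,0.11],"delta_rot":[0,0,0]},
  {"offset":[0,0,0.13],"delta_rot":[0,0,0]},
  {"offset":[0,0,0.14],"delta_rot":[0,0,0]},
  {"offset":[0,0,0.14],"delta_rot":[0,0,0]},
  {"offset":[0,0,0.14],"delta_rot":[0,0,0]},
])

```text
time: 6.83
ee_pos: [0.4392, -0.0212, 0.0447]
ee_rot: [[0.982, 0.188, -0.0], [0.188, -0.982, -0.0], [-0.0, 0.0, -1.0]]
contact_force: [-0.4, 0.2, -2.1]
grip_width: 0.176
grasp_force: 87.6
```

>>> jog_arm([
  {"offset":[0,0,0.004],"delta_rot":[0,0,0]},
  {"offset":[0,0,0.008],"delta_rot":[0,0,0]},
  {"offset":[0,0,0.008],"delta_rot":[0,0,0]},
  {"offset":[0,0,0.008],"delta_rot":[0,0,0]},
])

```text
time: 7.17
ee_pos: [0.4393, -0.0211, 0.0429]
ee_rot: [[0.982, 0.188, 0.0], [0.188, -0.982, 0.0], [0.0, -0.0, -1.0]]
contact_force: [-0.1, -0.2, -2.1]
grip_width: 0.176
grasp_force: 87.6
```

>>> jog_arm([
  {"offset":[0,0,0.004],"delta_rot":[0,0,0]},
  {"offset":[0,0,0.008],"delta_rot":[0,0,0]},
  {"offset":[0,0,0.008],"delta_rot":[0,0,0]},
  {"offset":[0,0,0.008],"delta_rot":[0,0,0]},
])

```text
time: 7.5
ee_pos: [0.4391, -0.0211, 0.0407]
ee_rot: [[0.982, 0.188, -0.0], [0.188, -0.982, -0.0], [-0.0, 0.0, -1.0]]
contact_force: [0.8, 0.6, -2.6]
grip_width: 0.172
grasp_force: 87.6
```

>>> jog_arm([
  {"offset":[0,0,0.002],"delta_rot":[0,0,0]},
  {"offset":[0,0,0.004],"delta_rot":[0,0,0]},
  {"offset":[0,0,0.004],"delta_rot":[0,0,0]},
])

```text
time: 7.75
ee_pos: [0.4393, -0.0211, 0.0405]
ee_rot: [[0.982, 0.187, -0.0], [0.187, -0.982, 0.001], [-0.0, -0.001, -1.0]]
contact_force: [-5.2, 0.4, 12.4]
grip_width: 0.175
grasp_force: 89.7
```

>>> jog_arm([
  {"offset":[0.01,0.001,-0.001],"delta_rot":[0,0,0]},
  {"offset":[0.03,0.002,-0.001],"delta_rot":[0,0,0]},
  {"offset":[0.05,0.003,-0.001],"delta_rot":[0,0,0]},
  {"offset":[0.07,0.004,-0.001],"delta_rot":[0,0,0]},
  {"offset":[0.09,0.005,-0.001],"delta_rot":[0,0,0]},
  {"offset":[0.11,0.006,-0.001],"delta_rot":[0,0,0]},
  {"offset":[0.13,0.006,-0.001],"delta_rot":[0,0,0]},
  {"offset":[0.15,0.006,-0.001],"delta_rot":[0,0,0]},
])

```text
time: 8.42
ee_pos: [0.475, -0.0162, 0.0404]
ee_rot: [[0.982, 0.186, -0.003], [0.186, -0.982, 0.001], [-0.003, -0.001, -1.0]]
contact_force: [-8.4, -1.9, 13.3]
grip_width: 0.176
grasp_force: 89.6
```

Run:
```python
from h import *
o=readout.get_obs();print(o['ee_pos'],o['contact_force'])
c=go([.439+.127*.982,-.0215+.127*.189,.0405],10.8)
```

```text
[ 0.47504355 -0.01616587  0.04038317] [-8.40946223 -1.85060096 13.3340705 ]
off [0.362, -0.007, -0.002] rot [-0.0004, 0.0009, -0.0003] rows 2.2
```

>>> jog_arm([
  {"offset":[0.02,0,-0.001],"delta_rot":[0,0,0]},
  {"offset":[0.04,0,-0.001],"delta_rot":[0,0,0]},
  {"offset":[0.06,0,-0.001],"delta_rot":[0,0,0]},
  {"offset":[0.08,0,-0.001],"delta_rot":[0,0,0]},
  {"offset":[0.1,0,-0.001],"delta_rot":[0,0,0]},
  {"offset":[0.12,0,-0.001],"delta_rot":[0,0,0]},
  {"offset":[0.14,0,-0.001],"delta_rot":[0,0,0]},
  {"offset":[0.16,0,-0.001],"delta_rot":[0,0,0]},
])

```text
time: 9.08
ee_pos: [0.5151, -0.0083, 0.0405]
ee_rot: [[0.982, 0.187, -0.002], [0.187, -0.982, 0.0], [-0.002, -0.001, -1.0]]
contact_force: [-6.7, -1.0, 9.6]
grip_width: 0.176
grasp_force: 89.0
```

Run:
```python
from h import *
o=readout.get_obs();print(o['ee_pos'],o['contact_force'])
c=go([.439+.127*.982,-.0215+.127*.189,.0405],10.8)
p,d=snap('top'); q,_=snap('side')
A=cv2.resize(p[130:215,250:375],None,fx=5,fy=5,interpolation=cv2.INTER_CUBIC)
cv2.imwrite('pics/m3.png',A[:, :])
```

```text
[ 0.51505521 -0.00831212  0.04045309] [-6.71177406 -0.98418092  9.56524696]
off [0.199, -0.006, -0.001] rot [-0.0002, 0.0006, -0.0] rows 1.2
```

View pics/m3.png

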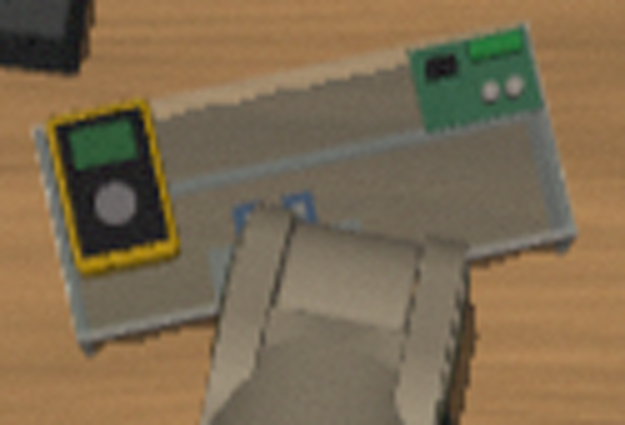

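Blade edge runs from about (213,250) to (358,225) in the crop, with both relays inside its width just ahead. Pushing on slowly.

>>> jog_arm([
  {"offset":[0.016,0,0],"delta_rot":[0,0,0]},
  {"offset":[0.032,0,0],"delta_rot":[0,0,0]},
  {"offset":[0.048,0,0],"delta_rot":[0,0,0]},
  {"offset":[0.064,0,0],"delta_rot":[0,0,0]},
  {"offset":[0.08,0,0],"delta_rot":[0,0,0]},
  {"offset":[0.096,0,0],"delta_rot":[0,0,0]},
  {"offset":[0.112,0,0],"delta_rot":[0,0,0]},
  {"offset":[0.128,0,0],"delta_rot":[0,0,0]},
])

```text
time: 9.85
ee_pos: [0.5462, -0.0025, 0.0404]
ee_rot: [[0.982, 0.187, -0.002], [0.187, -0.982, 0.0], [-0.002, -0.0, -1.0]]
contact_force: [-8.0, -2.7, 9.6]
grip_width: 0.17
grasp_force: 89.1
```

>>> jog_arm([
  {"offset":[0.012,0,0],"delta_rot":[0,0,0]},
  {"offset":[0.024,0,0],"delta_rot":[0,0,0]},
  {"offset":[0.036,0,0],"delta_rot":[0,0,0]},
  {"offset":[0.048,0,0],"delta_rot":[0,0,0]},
  {"offset":[0.048,0,0],"delta_rot":[0,0,0]},
])

```text
time: 10.27
ee_pos: [0.5586, -0.0001, 0.0405]
ee_rot: [[0.982, 0.187, -0.001], [0.187, -0.982, -0.0], [-0.001, -0.0, -1.0]]
contact_force: [-4.6, -1.1, 6.5]
grip_width: 0.172
grasp_force: 88.8
```

Run:
```python
from h import *
o=readout.get_obs();print(o['ee_pos'],o['contact_force'])
c=go([.439+.127*.982,-.0215+.127*.189,.0405],10.8)
q,_=snap('side')
cv2.imwrite('pics/m4.png',cv2.resize(q[195:285,290:430],None,fx=5,fy=5,interpolation=cv2.INTER_CUBIC))
```

```text
[ 5.58631349e-01 -1.30637500e-04  4.05109506e-02] [-4.64517365 -1.10004738  6.50261527]
off [0.022, -0.007, 0.0] rot [-0.0, 0.0003, 0.0] rows 0.1
```

View pics/m4.png

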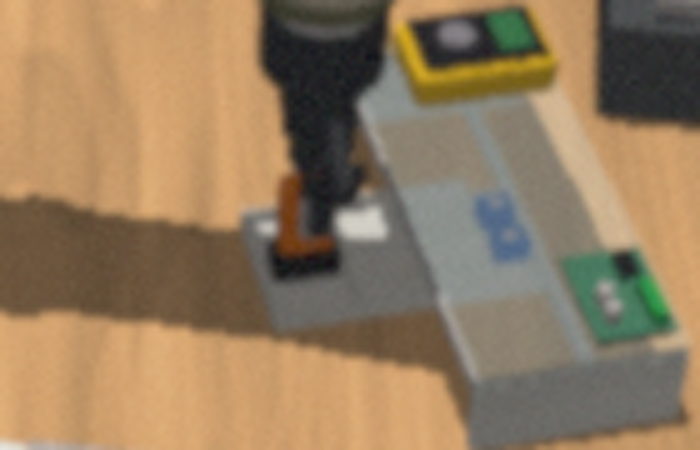

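Both relays are against the stop, side by side (crop (490,210) and (508,240)), between the blade edges. That was the tenth picture, so from here I check by numbers. A few more mm in.

>>> jog_arm([
  {"offset":[0.008,0,0],"delta_rot":[0,0,0]},
  {"offset":[0.016,0,0],"delta_rot":[0,0,0]},
  {"offset":[0.024,0,0],"delta_rot":[0,0,0]},
  {"offset":[0.024,0,0],"delta_rot":[0,0,0]},
  {"offset":[0.024,0,0],"delta_rot":[0,0,0]},
])

```text
time: 10.73
ee_pos: [0.5644, 0.0011, 0.0405]
ee_rot: [[0.982, 0.187, -0.001], [0.187, -0.982, -0.0], [-0.001, -0.0, -1.0]]
contact_force: [-4.3, -2.0, 6.3]
grip_width: 0.176
grasp_force: 88.5
```

```bash
cat >> h.py <<'E'
def blue(n,box,z):
    p,d=snap(n); x0,x1,y0,y1=box; c=p[y0:y1,x0:x1]; hsv=cv2.cvtColor(c,cv2.COLOR_BGR2HSV)
    m=cv2.inRange(hsv,(100,95,50),(125,255,255)); N,_,st,ce=cv2.connectedComponentsWithStats(m)
    return [(int(st[i,4]),np.round(ce[i]+[x0,y0],1).tolist(),np.round(atz(n,*(ce[i]+[x0,y0]),z),4).tolist()) for i in range(1,N) if st[i,4]>8]
E
python3 - <<'E'
from h import *
o=readout.get_obs();print(o['ee_pos'],o['contact_force'])
for b in blue('side',(360,405,220,258),.014): print(b)
E
```

```text
[0.56441463 0.00105698 0.0405088 ] [-4.29913191 -2.00318141  6.27342075]
(11, [389.0, 238.5], [0.6797, 0.0311, 0.014])
(9, [391.8, 244.1], [0.6855, 0.0051, 0.014])
```

>>> jog_arm([
  {"offset":[0,0,-0.002],"delta_rot":[0,0,0]},
  {"offset":[0,0,-0.004],"delta_rot":[0,0,0]},
  {"offset":[0,0,-0.006],"delta_rot":[0,0,0]},
  {"offset":[0,0,-0.006],"delta_rot":[0,0,0]},
])

```text
time: 11.12
ee_pos: [0.5647, 0.0015, 0.0416]
ee_rot: [[0.982, 0.188, -0.0], [0.188, -0.982, -0.0], [-0.0, 0.0, -1.0]]
contact_force: [-0.3, 0.6, -3.1]
grip_width: 0.174
grasp_force: 87.5
```

>>> jog_arm([
  {"offset":[-0.002,0,0],"delta_rot":[0,0,0]},
  {"offset":[-0.006,0,0],"delta_rot":[0,0,0]},
  {"offset":[-0.012,0,0],"delta_rot":[0,0,0]},
  {"offset":[-0.02,0,0],"delta_rot":[0,0,0]},
  {"offset":[-0.03,0,0],"delta_rot":[0,0,0]},
  {"offset":[-0.04,0,0],"delta_rot":[0,0,0]},
  {"offset":[-0.05,0,0],"delta_rot":[0,0,0]},
  {"offset":[-0.06,0,0],"delta_rot":[0,0,0]},
])

```text
time: 11.78
ee_pos: [0.5497, -0.0015, 0.0418]
ee_rot: [[0.982, 0.188, -0.0], [0.188, -0.982, 0.0], [-0.0, -0.0, -1.0]]
contact_force: [-0.5, 0.5, -2.9]
grip_width: 0.176
grasp_force: 87.6
```

Run:
```python
from h import *
o=readout.get_obs();print(o['ee_pos'],o['contact_force'])
for b in blue('side',(350,405,215,258),.014): print(b)
```

```text
[ 0.54971392 -0.00151878  0.0418003 ] [-0.48570174  0.54797859 -2.93200544]
(11, [384.2, 238.8], [0.6641, 0.0296, 0.014])
```

>>> jog_arm([
  {"offset":[-0.004,0,0],"delta_rot":[0,0,0]},
  {"offset":[-0.012,0,0],"delta_rot":[0,0,0]},
  {"offset":[-0.024,0,0],"delta_rot":[0,0,0]},
  {"offset":[-0.038,0,0],"delta_rot":[0,0,0]},
  {"offset":[-0.052,0,0],"delta_rot":[0,0,0]},
  {"offset":[-0.066,0,0],"delta_rot":[0,0,0]},
  {"offset":[-0.078,0,0],"delta_rot":[0,0,0]},
  {"offset":[-0.086,0,0],"delta_rot":[0,0,0]},
])

```text
time: 12.5
ee_pos: [0.5284, -0.0056, 0.0418]
ee_rot: [[0.982, 0.187, -0.0], [0.187, -0.982, 0.0], [-0.0, -0.0, -1.0]]
contact_force: [-0.3, -0.8, -2.8]
grip_width: 0.176
grasp_force: 87.6
```

```bash
sed -i 's/(100,95,50)/(100,75,50)/;s/>8\]/>4]/' h.py
python3 - <<'E'
from h import *
o=readout.get_obs();print(o['ee_pos'],o['contact_force'])
for b in blue('side',(340,405,215,258),.014): print(b)
E
```

```text
[ 0.52839266 -0.00559541  0.04178086] [-0.32192775 -0.80516748 -2.80135695]
(51, [378.7, 242.3], [0.645, 0.014, 0.014])
```

Both relays ride along. Drawing fully out.

>>> jog_arm([
  {"offset":[-0.004,0,0],"delta_rot":[0,0,0]},
  {"offset":[-0.012,0,0],"delta_rot":[0,0,0]},
  {"offset":[-0.024,0,0],"delta_rot":[0,0,0]},
  {"offset":[-0.038,0,0],"delta_rot":[0,0,0]},
  {"offset":[-0.054,0,0],"delta_rot":[0,0,0]},
  {"offset":[-0.07,0,0],"delta_rot":[0,0,0]},
  {"offset":[-0.086,0,0],"delta_rot":[0,0,0]},
  {"offset":[-0.102,0,0],"delta_rot":[0,0,0]},
])

```text
time: 13.22
ee_pos: [0.5034, -0.0104, 0.0418]
ee_rot: [[0.982, 0.188, -0.0], [0.188, -0.982, 0.0], [-0.0, -0.0, -1.0]]
contact_force: [-0.2, -0.0, -1.3]
grip_width: 0.177
grasp_force: 87.6
```

>>> jog_arm([
  {"offset":[-0.016,0,0],"delta_rot":[0,0,0]},
  {"offset":[-0.032,0,0],"delta_rot":[0,0,0]},
  {"offset":[-0.048,0,0],"delta_rot":[0,0,0]},
  {"offset":[-0.064,0,0],"delta_rot":[0,0,0]},
  {"offset":[-0.08,0,0],"delta_rot":[0,0,0]},
  {"offset":[-0.096,0,0],"delta_rot":[0,0,0]},
  {"offset":[-0.112,0,0],"delta_rot":[0,0,0]},
  {"offset":[-0.128,0,0],"delta_rot":[0,0,0]},
])

```text
time: 13.88
ee_pos: [0.472, -0.0163, 0.0418]
ee_rot: [[0.982, 0.188, -0.0], [0.188, -0.982, -0.0], [-0.0, 0.0, -1.0]]
contact_force: [0.5, 0.4, -1.5]
grip_width: 0.181
grasp_force: 87.6
```

>>> jog_arm([
  {"offset":[-0.016,0,0],"delta_rot":[0,0,0]},
  {"offset":[-0.032,0,0],"delta_rot":[0,0,0]},
  {"offset":[-0.048,0,0],"delta_rot":[0,0,0]},
  {"offset":[-0.064,0,0],"delta_rot":[0,0,0]},
  {"offset":[-0.08,0,0],"delta_rot":[0,0,0]},
  {"offset":[-0.096,0,0],"delta_rot":[0,0,0]},
  {"offset":[-0.108,0,0],"delta_rot":[0,0,0]},
  {"offset":[-0.116,0,0],"delta_rot":[0,0,0]},
])

```text
time: 14.55
ee_pos: [0.4435, -0.0218, 0.0418]
ee_rot: [[0.982, 0.188, -0.0], [0.188, -0.982, 0.0], [-0.0, -0.0, -1.0]]
contact_force: [-0.4, -0.1, -1.9]
grip_width: 0.177
grasp_force: 87.6
```

Run:
```python
from h import *
o=readout.get_obs();print(o['ee_pos'],o['contact_force'])
for n,b in(('side',(310,385,200,268)),('top',(290,325,170,215))):
  for x in blue(n,b,.016): print(n,x)
```

```text
[ 0.44347376 -0.02180387  0.04176463] [-0.42494089 -0.11474072 -1.91744816]
side (69, [352.4, 245.4], [0.5611, -0.0012, 0.016])
top (19, [317.2, 203.9], [0.5703, -0.0123, 0.016])
top (5, [304.4, 205.8], [0.5654, 0.0262, 0.016])
```

Both relays are out with the scoop (mean 61 mm ahead of its middle). Lifting, then planning the carry.

>>> jog_arm([
  {"offset":[0,0,-0.01],"delta_rot":[0,0,0]},
  {"offset":[0,0,-0.03],"delta_rot":[0,0,0]},
  {"offset":[0,0,-0.06],"delta_rot":[0,0,0]},
  {"offset":[0,0,-0.1],"delta_rot":[0,0,0]},
  {"offset":[0,0,-0.14],"delta_rot":[0,0,0]},
  {"offset":[0,0,-0.18],"delta_rot":[0,0,0]},
  {"offset":[0,0,-0.21],"delta_rot":[0,0,0]},
  {"offset":[0,0,-0.23],"delta_rot":[0,0,0]},
])

```text
time: 15.32
ee_pos: [0.4446, -0.0216, 0.1008]
ee_rot: [[0.982, 0.188, 0.002], [0.188, -0.982, 0.001], [0.002, -0.0, -1.0]]
contact_force: [0.3, 0.1, -2.7]
grip_width: 0.173
grasp_force: 87.6
```

>>> jog_arm([
  {"offset":[0,0,-0.01],"delta_rot":[0,0,0]},
  {"offset":[0,0,-0.01],"delta_rot":[0,0,0]},
])

```text
time: 15.48
ee_pos: [0.4443, -0.0216, 0.1024]
ee_rot: [[0.982, 0.188, 0.001], [0.188, -0.982, 0.001], [0.001, -0.0, -1.0]]
contact_force: [-0.0, 0.7, -2.4]
grip_width: 0.177
grasp_force: 87.6
```

Run:
```python
from h import *
o=readout.get_obs();print(o['time'],o['ee_pos'],o['contact_force'],o['q'])
c=go([.406,-.256,.1],-20)
```

```text
15.4833 [ 0.44425296 -0.0215841   0.10237821] [-0.04165054  0.68789004 -2.35761878] [-41.43453762   7.03652731  43.2504881  116.83538218  -5.71051858
  58.1034154  -74.55631326]
off [-0.326, 0.892, 0.009] rot [-0.0002, -0.0003, 0.1712] rows 5.7
```

>>> jog_arm([
  {"offset":[-0.003,0.009,0],"delta_rot":[0,0,0.002]},
  {"offset":[-0.01,0.027,0],"delta_rot":[0,0,0.005]},
  {"offset":[-0.02,0.054,0],"delta_rot":[0,0,0.01]},
  {"offset":[-0.033,0.089,0],"delta_rot":[0,0,0.017]},
  {"offset":[-0.046,0.125,0],"delta_rot":[0,0,0.024]},
  {"offset":[-0.059,0.161,0],"delta_rot":[0,0,0.031]},
  {"offset":[-0.072,0.196,0],"delta_rot":[0,0,0.038]},
  {"offset":[-0.085,0.232,0],"delta_rot":[0,0,0.045]},
])

```text
time: 16.15
ee_pos: [0.4337, -0.0839, 0.1018]
ee_rot: [[0.999, 0.044, -0.0], [0.044, -0.999, -0.0], [-0.0, 0.0, -1.0]]
contact_force: [0.2, 0.7, -2.8]
grip_width: 0.177
grasp_force: 87.7
```

>>> jog_arm([
  {"offset":[-0.008,0.037,0],"delta_rot":[0,0,0.007]},
  {"offset":[-0.016,0.074,0],"delta_rot":[0,0,0.014]},
  {"offset":[-0.024,0.111,0],"delta_rot":[0,0,0.021]},
  {"offset":[-0.032,0.149,0],"delta_rot":[0,0,0.027]},
  {"offset":[-0.04,0.186,0],"delta_rot":[0,0,0.034]},
  {"offset":[-0.048,0.223,0],"delta_rot":[0,0,0.041]},
  {"offset":[-0.055,0.26,0],"delta_rot":[0,0,0.048]},
  {"offset":[-0.063,0.297,0],"delta_rot":[0,0,0.055]},
])

```text
time: 16.82
ee_pos: [0.4216, -0.1585, 0.1018]
ee_rot: [[0.992, -0.127, 0.0], [-0.127, -0.992, -0.0], [0.0, 0.0, -1.0]]
contact_force: [0.5, -0.1, -1.8]
grip_width: 0.176
grasp_force: 87.8
```

>>> jog_arm([
  {"offset":[-0.001,0.038,0],"delta_rot":[0,0,0.007]},
  {"offset":[-0.003,0.076,0],"delta_rot":[0,0,0.014]},
  {"offset":[-0.004,0.114,0],"delta_rot":[0,0,0.021]},
  {"offset":[-0.006,0.152,0],"delta_rot":[0,0,0.027]},
  {"offset":[-0.007,0.19,0],"delta_rot":[0,0,0.034]},
  {"offset":[-0.009,0.222,0],"delta_rot":[0,0,0.041]},
  {"offset":[-0.01,0.248,0],"delta_rot":[0,0,0.047]},
  {"offset":[-0.011,0.265,0],"delta_rot":[0,0,0.05]},
])

```text
time: 17.48
ee_pos: [0.4105, -0.224, 0.1018]
ee_rot: [[0.96, -0.281, -0.0], [-0.281, -0.96, -0.0], [-0.0, 0.0, -1.0]]
contact_force: [0.1, 0.0, -3.0]
grip_width: 0.177
grasp_force: 87.8
```

>>> jog_arm([
  {"offset":[0,0.01,0],"delta_rot":[0,0,0.002]},
  {"offset":[0,0.014,0],"delta_rot":[0,0,0.003]},
  {"offset":[0,0.014,0],"delta_rot":[0,0,0.003]},
])

```text
time: 17.73
ee_pos: [0.4097, -0.2263, 0.1018]
ee_rot: [[0.958, -0.288, -0.0], [-0.288, -0.958, 0.0], [-0.0, -0.0, -1.0]]
contact_force: [0.6, -0.1, -2.4]
grip_width: 0.176
grasp_force: 87.8
```

Run:
```python
from h import *
o=readout.get_obs();print(o['time'],o['ee_pos'],o['contact_force'],o['q'])
c=go([.406,-.256,.1],-20)
for n,b in(('side',(300,385,200,300)),('top',(350,460,150,250))):
  for x in blue(n,b,.075): print(n,x)
# blade in top view: higher than the pan
p,d=load('top');K,t,R=cam('top');V,U=np.mgrid[170:300,340:470];W=t+(np.stack([(U-K[0,2])/K[0,0],-(V-K[1,2])/K[1,1],-np.ones(U.shape)],-1)@R.T)*d[V,U][...,None]
m=abs(W[...,2]-.064)<.008; q=W[m]; print(len(q),cv2.minAreaRect(q[:,:2].astype(np.float32)))
```

```text
17.7333 [ 0.40972678 -0.22627996  0.1017524 ] [ 0.57019015 -0.05398113 -2.36537141] [-23.3630696   13.00557933  54.75020801 113.93622289 -12.36696778
  59.07926493 -69.61372017]
off [0.02, 0.118, 0.007] rot [0.0, 0.0001, 0.0182] rows 0.7
side (62, [346.4, 294.9], [0.5276, -0.2523, 0.075])
top (294, [414.2, 180.7], [0.6217, -0.294, 0.075])
top (36, [397.7, 211.9], [0.5314, -0.2424, 0.075])
top (22, [407.6, 213.8], [0.5253, -0.2706, 0.075])
945 ((0.5361748933792114, -0.14661115407943726), (0.2583225667476654, 0.19527804851531982), 51.636722564697266)
```

>>> jog_arm([
  {"offset":[0.002,0.01,0],"delta_rot":[0,0,0]},
  {"offset":[0.005,0.03,0.005],"delta_rot":[0,0,0]},
  {"offset":[0.009,0.06,0.015],"delta_rot":[0,0,0]},
  {"offset":[0.014,0.09,0.03],"delta_rot":[0,0,0]},
  {"offset":[0.018,0.115,0.045],"delta_rot":[0,0,0]},
  {"offset":[0.02,0.128,0.06],"delta_rot":[0,0,0]},
  {"offset":[0.02,0.13,0.075],"delta_rot":[0,0,0]},
  {"offset":[0.02,0.13,0.08],"delta_rot":[0,0,0]},
])

```text
time: 18.5
ee_pos: [0.4047, -0.2589, 0.0811]
ee_rot: [[0.958, -0.288, -0.001], [-0.288, -0.958, 0.0], [-0.001, 0.0, -1.0]]
contact_force: [-0.5, -0.0, -2.5]
grip_width: 0.178
grasp_force: 87.9
```

>>> jog_arm([
  {"offset":[0,0,0.004],"delta_rot":[0,0,0]},
  {"offset":[0,0,0.008],"delta_rot":[0,0,0]},
  {"offset":[0,0,0.012],"delta_rot":[0,0,0]},
  {"offset":[0,0,0.014],"delta_rot":[0,0,0]},
  {"offset":[0,0,0.014],"delta_rot":[0,0,0]},
])

```text
time: 18.92
ee_pos: [0.4053, -0.2587, 0.0783]
ee_rot: [[0.958, -0.287, 0.0], [-0.287, -0.958, 0.0], [0.0, -0.0, -1.0]]
contact_force: [0.4, -0.4, -2.7]
grip_width: 0.177
grasp_force: 87.9
```

>>> jog_arm([
  {"offset":[0,0,0.003],"delta_rot":[0,0,0]},
  {"offset":[0,0,0.006],"delta_rot":[0,0,0]},
  {"offset":[0,0,0.009],"delta_rot":[0,0,0]},
  {"offset":[0,0,0.009],"delta_rot":[0,0,0]},
])

```text
time: 19.25
ee_pos: [0.4051, -0.2588, 0.0759]
ee_rot: [[0.958, -0.288, -0.0], [-0.288, -0.958, 0.0], [-0.0, 0.0, -1.0]]
contact_force: [-0.1, 0.6, -2.7]
grip_width: 0.177
grasp_force: 87.9
```

>>> jog_arm([
  {"offset":[0,0,0.001],"delta_rot":[0,0,0]},
  {"offset":[0,0,0.002],"delta_rot":[0,0,0]},
  {"offset":[0,0,0.002],"delta_rot":[0,0,0]},
])

```text
time: 19.5
ee_pos: [0.4052, -0.259, 0.0757]
ee_rot: [[0.958, -0.288, 0.0], [-0.288, -0.958, 0.0], [0.0, -0.0, -1.0]]
contact_force: [0.9, -0.4, -0.6]
grip_width: 0.177
grasp_force: 88.1
```

>>> jog_arm([
  {"offset":[0,0,0.001],"delta_rot":[0,0,0]},
  {"offset":[0,0,0.001],"delta_rot":[0,0,0]},
  {"offset":[0,0,0.001],"delta_rot":[0,0,0]},
], squeeze=30)

```text
time: 19.75
ee_pos: [0.4053, -0.2591, 0.0755]
ee_rot: [[0.958, -0.288, 0.0], [-0.288, -0.958, -0.0], [0.0, 0.0, -1.0]]
contact_force: [0.0, -0.0, 3.6]
grip_width: 0.174
grasp_force: 88.6
```

>>> jog_arm([
  {"offset":[0,0,0],"delta_rot":[0,0,0]},
  {"offset":[0,0,0],"delta_rot":[0,0,0]},
  {"offset":[0,0,0],"delta_rot":[0,0,0]},
  {"offset":[0,0,0],"delta_rot":[0,0,0]},
  {"offset":[0,0,0],"delta_rot":[0,0,0]},
  {"offset":[0,0,0],"delta_rot":[0,0,0]},
], grip=0.7)

```text
time: 20.25
ee_pos: [0.4052, -0.2589, 0.0753]
ee_rot: [[0.958, -0.288, -0.0], [-0.288, -0.958, -0.0], [-0.0, 0.0, -1.0]]
contact_force: [-0.9, 0.7, -0.8]
grip_width: 0.703
grasp_force: 0.0
```

>>> jog_arm([
  {"offset":[0,0,-0.04],"delta_rot":[0,0,0]},
  {"offset":[0,0,-0.1],"delta_rot":[0,0,0]},
  {"offset":[0,0,-0.18],"delta_rot":[0,0,0]},
  {"offset":[0,0,-0.26],"delta_rot":[0,0,0]},
  {"offset":[0,0,-0.36],"delta_rot":[0,0,0]},
  {"offset":[0,0,-0.46],"delta_rot":[0,0,0]},
  {"offset":[0,0,-0.56],"delta_rot":[0,0,0]},
  {"offset":[0,0,-0.56],"delta_rot":[0,0,0]},
])

```text
time: 20.92
ee_pos: [0.4069, -0.2607, 0.2203]
ee_rot: [[0.957, -0.289, 0.007], [-0.289, -0.957, -0.002], [0.007, -0.0, -1.0]]
contact_force: [0.3, -0.6, 0.1]
grip_width: 0.699
grasp_force: 0.0
```

Run:
```python
from h import *
o=readout.get_obs();print(o['time'],o['ee_pos'],o['contact_force'],o['grip_width'])
for n,b in(('side',(270,385,250,350)),('top',(370,450,190,250))):
  for x in blue(n,b,.048): print(n,x)
# orange grip in the side view
p,_=load('side');m=cv2.inRange(cv2.cvtColor(p[240:350,240:380],cv2.COLOR_BGR2HSV),(5,150,60),(15,255,255));v,u=np.nonzero(m);print('grip',len(u),atz('side',u.mean()+240,v.mean()+240,.086))
```

```text
20.9167 [ 0.4068938  -0.26069761  0.22030875] [ 0.31323281 -0.55739151  0.14831522] 0.6993354609928175
side (103, [344.3, 313.9], [0.5207, -0.295, 0.048])
side (136, [380.4, 321.0], [0.6146, -0.3201, 0.048])
side (10, [275.8, 317.0], [0.3398, -0.3022, 0.048])
side (10, [274.2, 323.0], [0.3366, -0.3217, 0.048])
side (13, [272.4, 328.6], [0.3329, -0.3396, 0.048])
top (9, [413.6, 190.1], [0.5998, -0.2967, 0.048])
top (29, [407.8, 214.8], [0.5267, -0.2765, 0.048])
top (26, [417.8, 217.3], [0.5185, -0.3055, 0.048])
grip 204 [ 0.40183289 -0.26007335  0.086     ]
```

```bash
python3 -c "
from cell import env
print(env.finish_job())"
```

```text
the job is handed in; nothing more can be done
None
```

The small scoop, with both relays on its blade, was set down on the pan about 2 mm from its centre by the camera estimate, then released; the job was handed in after about 21 s of robot time, with no verdict returned.

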